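# Unlock the adapter cabinet on the turbo test bench

### The job

Take the blue-handled key out of its stand, feel for the keyway in the cabinet's loosely mounted lock, push the key gently and fully home without forcing it, and turn it clockwise until the hidden bolt lets the drawer spring open. Leave the key fully home in the lock, let go, and leave the other parts on the bench alone.

Things in the scene. Friction and masses are not known exactly. Their poses are not given: they have to be found in the camera images.
- cabinet: Grey steel bench cabinet with a blue drawer front, 220 (x) x 260 (y) x 90 mm high, fixed. Origin: centre of its underside; z up; drawer front faces its -x. On its top stands a dark square lock housing, 80 x 80, up to 128 mm above the bench, centred 45 mm from the origin towards -x, with a 48 x 48 mm mouth.
- lock_top (a point): Centre of the housing's mouth, at the upper face of the brass key plate inside it (124 mm above the bench, 4 mm below the rim); axes as the cabinet. The plate sits with play: the keyway's true centre is up to 6 mm off this point in x and, independently, up to 6 mm in y, in no reported pose: see or feel it. The plate stays put under light forces.
- keyway_in (a point): Same point at the underside of the 8 mm thick brass plate (116 mm above the bench). Keyway through the plate: slot 23 mm long along the cabinet's x, 5 mm wide, widened to a square 10.8 x 10.8 mm in its middle; always parallel to the cabinet's x. Room below for the key's wings to turn. Never load the lock with more than 50 N.
- key: Steel key, blue handle, 80 g, standing upright in its stand. Origin: on its axis, underside of its round collar (22 mm across, 5 thick, above the origin); z up, x along handle and wings. Handle: flat, 30 (x) x 10 (y), from 5 to 41 mm above the origin; grip across the 10 mm. Fully home the collar sits on the brass plate; only then are the wings below it (by 2.5 mm) and can turn.
- key_tip (a point): End of the key, 25 mm below the key's origin. It is a round pilot pin, 7.2 mm across, 4 mm long, with a flat end (wider than the wing slot: it drops only into the keyway's square middle), then a flat shoulder and a round stem, 9 mm across, up to the collar. Flat wings, 21 mm over both (key's x), 3 mm thick, from 4.5 to 14.5 mm above this point. Fits either way round.
- stand: Aluminium key stand, 72 (x) x 60 (y) x 44 mm high, fixed. Origin: centre of its underside. The key's collar rests on its top, 44 mm above the bench, the stem in a slot 24 (x) x 12 (y) mm and 34 mm deep, wings along the stand's x; lift the key at least 30 mm straight up to clear.
- cam (a joint): Lock cam below the plate, driven by the key's wings: 0 locked, grows as the key is turned clockwise seen from above, hard stop at 1.57 rad. The wings have about 0.2 rad of play in it. Turning takes about 0.1 N m, a little more when pressed down or off its axis. The bolt lets the drawer go somewhere between 0.5 and 1.25 rad, differing from start to start; the cam stays where it is left.
- drawer (a joint): Travel of the blue drawer out of the cabinet's front, towards the cabinet's -x: 0 shut; when the bolt withdraws, its spring pushes it out to 0.05 m.
- bushing: Loose steel bushing, 64 mm across, 55 high; bystander. Origin: centre of its underside.
- flange: Loose aluminium flange with a neck, 84 mm across, 42 high; bystander. Origin: centre of its underside.
- seal_ring: Loose brass ring, 80 mm across, 10 high; bystander. Origin: centre of its underside.

How it is judged (in metres and radians):
On the way:
1. The key is fully home in the lock, not yet turned (z of key in the frame of cabinet between 0.119 and 0.127 m and horizontal distance between key and lock_top below 0.0115 m and angle between key's own z axis and vertical below 0.12 rad and value of joint cam below 0.4 rad), for 0.1 s.
At the end, for the whole second after the job is handed in: The key rests upright (within 0.12 rad) and fully home in the lock (collar within 3 mm of the brass plate, axis within 11.5 mm of the housing's centre), the cam is turned by more than 0.45 rad, the drawer has sprung out by more than 35 mm, and the key is at rest (z of key in the frame of cabinet between 0.119 and 0.127 m and horizontal distance between key and lock_top below 0.0115 m and angle between key's own z axis and vertical below 0.12 rad and value of joint cam above 0.45 rad and value of joint drawer above 0.035 m and linear speed of key below 0.02 m/s); the robot touches nothing.
It fails at once if The key is forced: it bears on the cabinet or its lock with more than 50 N (contact force between key and cabinet above 50 N).
It fails at once if The bushing is moved by more than 20 mm (distance of bushing from where it was at the start of the episode above 0.02 m).
It fails at once if The flange is moved by more than 20 mm (distance of flange from where it was at the start of the episode above 0.02 m).
It fails at once if The seal ring is moved by more than 20 mm (distance of seal_ring from where it was at the start of the episode above 0.02 m).
It also fails if it takes over 72 s, if anything falls off the work surface, if the arm or the gripper's body presses on something with over 40 N, if the wrist force passes 120 N, or if a joint passes its speed limit or range.

### The arm

A 6-joint arm with a two-finger parallel gripper is mounted at the origin on the work surface. World frame = base frame: x ahead of the robot, y to its left, z up, the work surface at z = 0. Lengths are in m, angles in degrees, forces in N, time in s.
With the tool pointing down it reaches from about 0.325 to 0.925 m from the base axis. Payload 3.1 kg.
Tool frame: the origin (TCP) lies between the finger pads; the fingertips stand 22 mm ahead of it and the grasp point (between the pads) lies 3 mm ahead of it; z points along the fingers, y is the direction in which the jaws open and shut (so a half turn about z gives the same grasp; the last joint's range is limited). The gripper opens to 85 mm and grips with 20 to 120 N. Pads are 22 mm wide; open, the fingers measure 114 mm over their backs; the gripper's body (76 mm by 85 mm) begins 54 mm behind the grasp point. The pads swing forward as they close: fully open they stand 13 mm farther back than shut.
Start: joints at [-69.626, 12.427, 92.441, -0, 75.132, -6.429], TCP at [0.282, -0.558, 0.253] pointing down, gripper open.
Joint ranges: [-157.48, 157.48], [-44.54, 120.13], [17.64, 146.25], [-64.5, 244.5], [7.68, 150.69], [-147.95, 147.95]. Speed limits (degrees/s): [159.86, 159.86, 180, 180, 180, 180].

### API

Orientations are given as [roll, pitch, yaw] about the fixed x, y, z axes, in that order (R = Rz(yaw) Ry(pitch) Rx(roll)).
In Python, from workcell import robot gives the robot as it stands. The module is installed in compiled form; this text tells all that it offers.
- The arm moves only by the tool move_arm, never from a script. Its argument "plan" is a list of rows, each a list of 7 numbers: the shift along the tool's x, y, z in cm, then the turn, a rotation vector about the tool's x, y, z in rad, then the closure, from -1 (fully open) to 1 (shut). A call has 1 to 8 rows; each row shifts and turns the commanded pose from where the row before left it, along the tool's axes as they then stand; what a row does not reach is not made up. A row lasts 1/10 s, in which the tool goes at most 50 mm and 8.59 degrees, less where a joint would pass 70% of its speed; a pose out of reach is approached as far as the arm can. A call with a gripper value outside its range is refused whole. The fingers move at their own pace and stop on an object; the grip force is fixed at half the most. Time passes only in rows, so rows that do not move let the fingers close. It gives the time, the measured TCP pose, the force and the opening at its end, in the units of the state.
- robot.read_state(): the state, without advancing time (a new reading comes with each control period).
- robot.camera(name): name is "scene" or "top" or "wrist"; returns the picture (420x560x3 uint8, blue, green, red); there is no depth.
- robot.camera_info(name): a dict with "fx", "fy", "cx", "cy" (pixels), "world_to_cam" (4x4, takes a point from world to camera coordinates); the wrist camera has in their place "tool_from_camera" (4x4, takes a point from camera to tool coordinates, whose origin is the TCP and whose axes are the flange's). Camera axes: x right, y down, z forward; pixel columns grow to the right and rows downward; lengths in m; the calibration is good to about 2 mm. The wrist camera is an equidistant fisheye: a pixel r from the principal point sees the ray r / f radians off the axis. A picture is of the moment at which its call begins: read the wrist's pose just before it. camera_info takes no time and is no camera call.
- robot.sign_off(): hands the job in, once; it reports no verdict.
The state is a dict: "time": time; "q": joint angles; "dq": joint speeds; "effort": joint torques, N m; "tool_pos": TCP position; "orientation": TCP orientation; "ft_force": force on the tool from outside, world axes, zero at the start; "moment": the same for the moment, N m; "finger_gap": opening from 0.0 (shut) to 1.0 (fully open).
Only numpy, scipy, OpenCV 4.12 (cv2) and the standard library are available. Lean on these libraries where they do the work, as an engineer would, in place of code of your own. Each camera call takes 0.05 s, during which the arm holds its last target. There are 200 camera calls.

## Working session

There is one attempt and no reset: what is moved stays moved. The work goes in short steps, Python scripts to look and compute and a tool call to move; the robot and the scene stay as the last step left them, time stands still between calls to the robot, and variables do not carry over. Pictures are saved under pics/ and viewed, about 8 in all and at most 12, crops included, and the job is handed in when it is done.

Besides the shell and the picture viewer there is one more tool, called after "Emit:" as name([rows], argument=value, ...), one row to a line, values as JSON. move_arm: Moves the arm, as the interface text tells. Its arguments: {"type":"object","properties":{"plan":{"type":"array"}},"required":["plan"]}

```bash
mkdir -p pics
python3 - <<'E'
from workcell import robot
import cv2
print(robot.read_state())
for n in("scene","top"):
    cv2.imwrite(f"pics/{n}0.png",robot.camera(n)); print(n,robot.camera_info(n))
print(robot.camera_info("wrist"))
E
```

```text
{'time': 0.0, 'q': array([-6.96262132e+01,  1.24781649e+01,  9.25286840e+01, -7.17739613e-04,
        7.51314505e+01, -6.42716955e+00]), 'dq': array([-0.03954458, -0.01475227, -0.01875347,  0.05383232, -0.03032361,
       -0.0671683 ]), 'effort': array([ 2.19779613e-03, -3.96846700e+01, -3.03851259e+01,  8.81826350e-05,
        9.71491827e-03, -9.61456514e-07]), 'tool_pos': array([ 0.28157154, -0.55712773,  0.2519511 ]), 'orientation': array([-1.79862492e+02, -1.47923360e-02,  2.68011236e+01]), 'ft_force': array([ 0.30291417, -0.00760669,  0.77485562]), 'moment': array([ 0.05789408,  0.00479944, -0.02007117]), 'finger_gap': 1.0000786804549615}
scene {'fx': 414.578650212138, 'fy': 414.578650212138, 'cx': 284.36781526750457, 'cy': 210.7310146828433, 'world_to_cam': array([[ 0.0787025 ,  0.99675967,  0.01661551, -0.02613301],
       [ 0.65472443, -0.03911288, -0.75485502, -0.29416024],
       [-0.75175916,  0.07028756, -0.65568119,  1.52328302],
       [ 0.        ,  0.        ,  0.        ,  1.        ]])}
top {'fx': 419.39681082678464, 'fy': 419.39681082678464, 'cx': 282.799559752671, 'cy': 209.70821704052548, 'world_to_cam': array([[ 7.10115548e-03, -9.99952792e-01,  6.63229177e-03,
        -3.01768742e-04],
       [-9.80934869e-01, -8.25389584e-03, -1.94161417e-01,
         5.68053355e-01],
       [ 1.94206993e-01, -5.12707585e-03, -9.80947173e-01,
         1.09972443e+00],
       [ 0.00000000e+00,  0.00000000e+00,  0.00000000e+00,
         1.00000000e+00]])}
{'fx': 325.19226210127806, 'fy': 325.19226210127806, 'cx': 282.3043612753568, 'cy': 210.19962711617896, 'tool_from_camera': array([[-1.13287135e-04, -9.59918968e-01, -2.80277653e-01,
         7.07949466e-02],
       [ 9.99999865e-01, -2.51006554e-04,  4.55472747e-04,
        -3.23322703e-04],
       [-5.07568457e-04, -2.80277564e-01,  9.59918866e-01,
        -1.22209569e-01],
       [ 0.00000000e+00,  0.00000000e+00,  0.00000000e+00,
         1.00000000e+00]])}
```

View pics/top0.png

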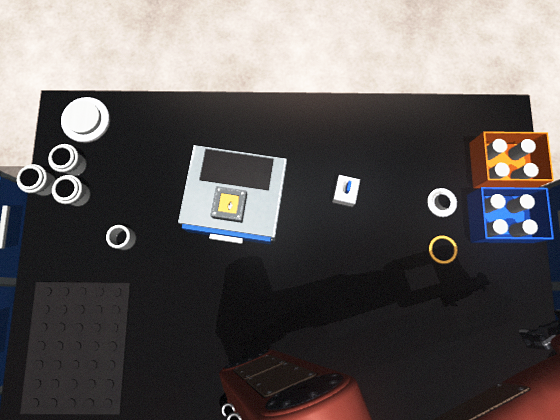

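View pics/scene0.png

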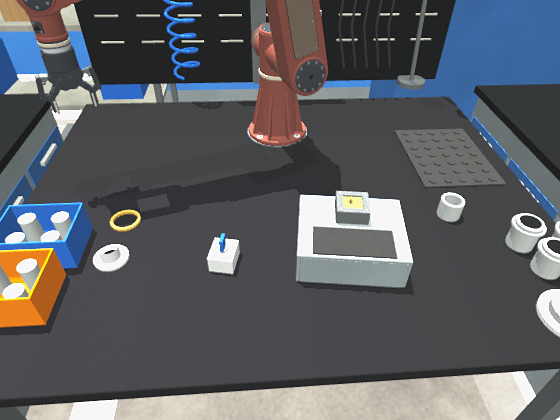

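```bash
cat > h.py <<'E'
from workcell import robot
import cv2,numpy as np
from scipy.spatial.transform import Rotation as R
def ray(n,uv,T=None):
    i=robot.camera_info(n); p=np.array([(uv[0]-i["cx"])/i["fx"],(uv[1]-i["cy"])/i["fy"]])
    if n=="wrist":
        r=np.linalg.norm(p); d=np.array([*(p*np.sin(r)/max(r,1e-9)),np.cos(r)]); M=T@i["tool_from_camera"]
    else: d=np.array([*p,1]); M=np.linalg.inv(i["world_to_cam"])
    return M[:3,3],M[:3,:3]@d
def hit(n,uv,z,T=None):
    o,d=ray(n,uv,T); return o+d*(z-o[2])/d[2]
def toolT(s=None):
    s=s or robot.read_state(); T=np.eye(4); T[:3,:3]=R.from_euler("xyz",s["orientation"],degrees=True).as_matrix(); T[:3,3]=s["tool_pos"]; return T
def tomove(target,yaw,T=None):
    "shift cm in tool axes, turn about tool z rad for tool down with given yaw(deg)"
    T=toolT() if T is None else T; Rt=R.from_euler("xyz",[180,0,yaw],degrees=True).as_matrix()
    return (T[:3,:3].T@(np.array(target)-T[:3,3])*100).round(2),R.from_matrix(T[:3,:3].T@Rt).as_rotvec().round(4)
def blobs(m,a=30):
    for c in cv2.findContours(m.astype(np.uint8),cv2.RETR_EXTERNAL,cv2.CHAIN_APPROX_NONE)[0]:
        if cv2.contourArea(c)>=a: yield c
E
python3 - <<'E'
from h import *
im=cv2.imread("pics/top0.png"); h=cv2.cvtColor(im,cv2.COLOR_BGR2HSV); H,S,V=cv2.split(h)
def sub(m,x0,y0,x1,y1):
    k=np.zeros_like(m);k[y0:y1,x0:x1]=m[y0:y1,x0:x1];return k
def rep(t,m,z,a=20):
    for c in blobs(m,a):
        box=cv2.boxPoints(cv2.minAreaRect(c)); P=np.array([hit("top",b,z)[:2] for b in box])
        e=np.diff(P,axis=0)[:2]; print(t,cv2.contourArea(c),P.mean(0).round(4),np.linalg.norm(e,axis=1).round(4),np.degrees(np.arctan2(e[:,1],e[:,0])).round(1))
rep("handle",sub((S>120)&(abs(H.astype(int)-108)<18),325,165,370,215),.085,8)
rep("stand",sub((V>120),325,165,370,215),.044)
rep("plate",sub((S>100)&(abs(H.astype(int)-25)<10),200,175,255,230),.124)
rep("cab",sub((V>90)&(S<80),170,130,300,240),.09,500)
cv2.imwrite("pics/c0.png",cv2.resize(im[130:260,160:380],None,fx=3.6,fy=3.6,interpolation=cv2.INTER_CUBIC))
E
```

```text
handle 27.5 [ 0.6276 -0.1726] [0.0335 0.0092] [ -14.8 -104.1]
stand 568.0 [ 0.6281 -0.1743] [0.0816 0.063 ] [ -11.9 -101.3]
plate 298.5 [0.5718 0.1465] [0.0474 0.0486] [ -7.2 -99.2]
cab 7542.0 [0.6147 0.1396] [0.2278 0.2706] [ -6.6 -99.8]
```

View pics/c0.png

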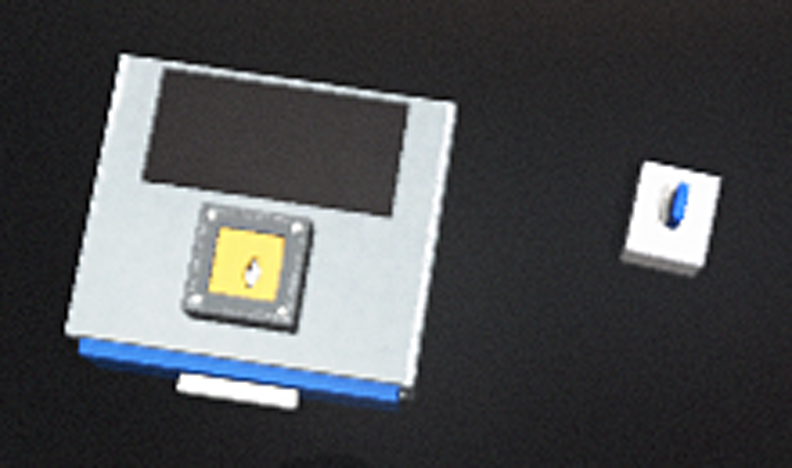

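Run:
```python
from h import *
print(*tomove([.628,-.174,.25],168))
```

```text
[ 48.2  -18.58   0.26] [-6.0000e-04 -2.8000e-03 -2.4643e+00]
```

Emit:
move_arm([
  [4,-1.5,0,0,0,0,-1],
  [4,-1.5,0,0,0,0,-1],
  [4,-1.5,0,0,0,0,-1],
  [4,-1.5,0,0,0,0,-1],
  [4,-1.5,0,0,0,0,-1],
  [4,-1.5,0,0,0,0,-1],
  [4,-1.6,0,0,0,0,-1],
  [4,-1.6,0,0,0,0,-1],
])

```text
time: 0.9
tool_pos: [0.5131, -0.303, 0.2527]
orientation: [-180.0, 0.0, 26.8]
ft_force: [-0.0, -0.2, 0.8]
finger_gap: 1.004
```

Emit:
move_arm([
  [4,-1.6,0,0,0,0,-1],
  [4,-1.6,0,0,0,0,-1],
  [4,-1.6,0,0,0,0,-1],
  [4,-1.6,0,0,0,0,-1],
  [0,0,0,0,0,-0.145,-1],
  [0,0,0,0,0,-0.145,-1],
  [0,0,0,0,0,-0.145,-1],
  [0,0,0,0,0,-0.145,-1],
])

```text
time: 1.7
tool_pos: [0.6261, -0.1749, 0.2524]
orientation: [-179.9, 0.0, 60.4]
ft_force: [-1.2, 0.2, 0.5]
finger_gap: 1.001
```

Emit:
move_arm([
  [0,0,0,0,0,-0.145,-1],
  [0,0,0,0,0,-0.145,-1],
  [0,0,0,0,0,-0.145,-1],
  [0,0,0,0,0,-0.145,-1],
  [0,0,0,0,0,-0.145,-1],
  [0,0,0,0,0,-0.145,-1],
  [0,0,0,0,0,-0.145,-1],
  [0,0,0,0,0,-0.145,-1],
])

```text
time: 2.5
tool_pos: [0.626, -0.1752, 0.2524]
orientation: [-180.0, -0.1, 126.8]
ft_force: [-0.1, -0.0, -0.1]
finger_gap: 0.997
```

Emit:
move_arm([
  [0,0,0,0,0,-0.145,-1],
  [0,0,0,0,0,-0.145,-1],
  [0,0,0,0,0,-0.145,-1],
  [0,0,0,0,0,-0.145,-1],
  [0,0,0,0,0,-0.145,-1],
])

```text
time: 3.0
tool_pos: [0.626, -0.1752, 0.2524]
orientation: [180.0, -0.1, 168.4]
ft_force: [-0.4, -0.2, 0.5]
finger_gap: 0.998
```

Run:
```python
from h import *
robot.camera("wrist")
T=toolT(); im=robot.camera("wrist"); np.save("T1.npy",T); cv2.imwrite("pics/w1.png",im)
s=robot.read_state(); print(s["time"],s["tool_pos"],s["orientation"],s["q"])
H,S,V=cv2.split(cv2.cvtColor(im,cv2.COLOR_BGR2HSV))
for nm,m,z in(("handle",(S>120)&(abs(H.astype(int)-108)<18),.085),("white",(V>150)&(S<60),.044)):
    for c in blobs(m,150):
        box=cv2.boxPoints(cv2.minAreaRect(c)); P=np.array([hit("wrist",b,z,T)[:2] for b in box]); e=np.diff(P,axis=0)[:2]
        print(nm,cv2.contourArea(c),box.mean(0),P.mean(0).round(4),np.linalg.norm(e,axis=1).round(4),np.degrees(np.arctan2(e[:,1],e[:,0])).round(1))
```

```text
3.1 [ 0.62601297 -0.17523476  0.25253381] [ 1.79984878e+02 -7.44698703e-02  1.68024105e+02] [-2.18206196e+01  1.54986736e+01  8.88111851e+01  2.23536868e-03
  7.57661002e+01 -9.98452659e+01]
handle 282.0 [286.5 200. ] [ 0.6297 -0.1721] [0.0082 0.0342] [ 78.6 -11. ]
handle 3828.5 [ 24.5 201.5] [ 0.5702 -0.4831] [0.087  0.1385] [ 73.1 -24.3]
handle 759.5 [498.34018   30.758196] [0.4911 0.093 ] [0.0234 0.1834] [160.3  88.6]
white 801.5 [122.50618 402.86395] [ 0.9331 -0.5186] [0.078  0.1051] [145.9  89.6]
white 960.0 [444.89377 408.66196] [1.0658 0.0295] [0.0792 0.1365] [89.5 19. ]
white 264.0 [437.5806  369.92188] [0.945  0.0017] [0.0455 0.039 ] [90.8 17.7]
white 775.0 [556.2001  371.40002] [1.1165 0.3173] [0.0739 0.2941] [90.2 36.8]
white 246.0 [ 26.5     332.00003] [ 0.7753 -0.649 ] [0.0439 0.0445] [112.8  33.3]
white 1031.5 [538.87115 325.83505] [0.9342 0.2049] [0.1127 0.0822] [90.4 35.8]
white 249.5 [  7.5 292. ] [ 0.6978 -0.6457] [0.0428 0.0519] [ 85.3 -36.9]
white 2199.5 [ 78.5 209. ] [ 0.5997 -0.4274] [0.0737 0.0751] [ 76.4 -21.1]
white 4072.0 [286.5 191. ] [ 0.6313 -0.1719] [0.0603 0.0776] [ 78.7 -10. ]
white 12741.5 [511.37534 134.4199 ] [0.6158 0.135 ] [0.252  0.1807] [171.4  91.9]
white 301.5 [534.72644   30.207542] [0.4806 0.1831] [0.0111 0.0972] [145.9  82.1]
```

View pics/w1.png

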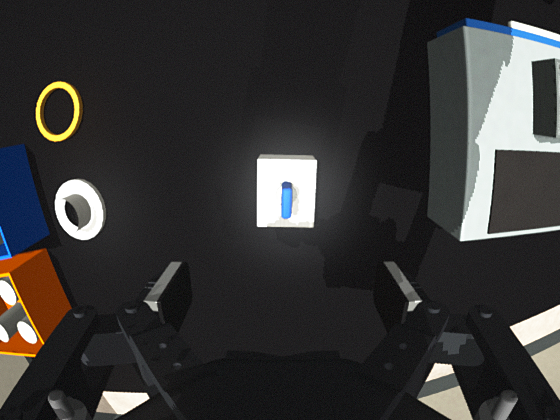

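Run:
```python
from h import *
T=np.load("T1.npy")
for uv,z in(((286.5,219),.085),((286.5,182),.085),((286.5,227),.044),((286.5,160),.044)): print(hit("wrist",uv,z,T).round(4))
print(*tomove([.6317,-.1722,.15],169))
```

```text
[ 0.6475 -0.1757  0.085 ]
[ 0.613  -0.1688  0.085 ]
[ 0.6693 -0.1795  0.044 ]
[ 0.5985 -0.1654  0.044 ]
[-0.51  0.41 10.25] [ 0.0003 -0.0013 -0.017 ]
```

Emit:
move_arm([
  [-0.6,0.4,3,0,0,-0.017,-1],
  [0,0,4,0,0,0,-1],
  [0,0,3.2,0,0,0,-1],
  [0,0,0,0,0,0,-1],
])

```text
time: 3.5
tool_pos: [0.6284, -0.1709, 0.1443]
orientation: [179.9, -0.8, 168.9]
ft_force: [0.0, -0.2, -0.9]
finger_gap: 0.999
```

Run:
```python
from h import *
T=toolT(); im=robot.camera("wrist"); np.save("T2.npy",T); cv2.imwrite("pics/w2.png",im)
s=robot.read_state(); print(s["time"],s["tool_pos"],s["orientation"])
H,S,V=cv2.split(cv2.cvtColor(im,cv2.COLOR_BGR2HSV))
for nm,m,z in(("handle",(S>120)&(abs(H.astype(int)-108)<18),.085),("white",(V>150)&(S<60),.044)):
    for c in blobs(m,600):
        b=cv2.boundingRect(c)
        if not 150<b[0]+b[2]/2<400: continue
        box=cv2.boxPoints(cv2.minAreaRect(c)); P=np.array([hit("wrist",b,z,T)[:2] for b in box]); e=np.diff(P,axis=0)[:2]
        print(nm,cv2.contourArea(c),b,P.round(4).tolist(),P.mean(0).round(4),np.linalg.norm(e,axis=1).round(4),np.degrees(np.arctan2(e[:,1],e[:,0])).round(1))
```

```text
3.55 [ 0.63055563 -0.17174015  0.14770202] [179.91956482  -0.43612973 168.88235804]
handle 611.0 (273, 223, 16, 47) [[0.6161, -0.174], [0.6178, -0.1653], [0.6473, -0.1709], [0.6455, -0.18]] [ 0.6317 -0.1726] [0.0088 0.03  ] [ 78.8 -10.8]
white 8461.5 (238, 170, 88, 104) [[0.5861, -0.1939], [0.5979, -0.1344], [0.6761, -0.1467], [0.6631, -0.2123]] [ 0.6308 -0.1718] [0.0606 0.0791] [78.8 -9. ]
```

View pics/w2.png

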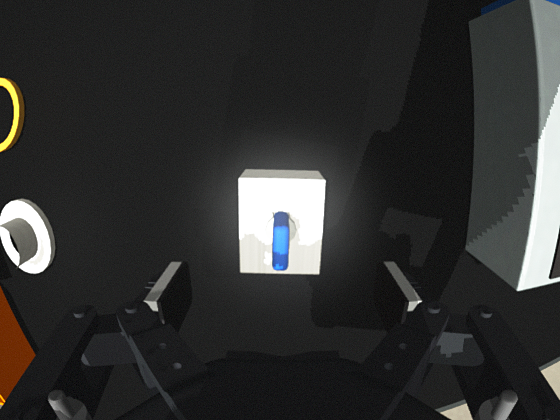

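Run:
```python
from h import *
print(*tomove([.632,-.1725,.076],169), robot.read_state()["orientation"])
```

```text
[-0.21 -0.06  7.17] [ 0.0014 -0.0076 -0.0021] [179.91956482  -0.43612973 168.88235804]
```

Emit:
move_arm([
  [0,0,3,0,0,0,-1],
  [0,0,2.4,0,0,0,-1],
  [0,0,2,0,0,0,-1],
  [0,0,0,0,0,0,-1],
  [0,0,0,0,0,0,-1],
  [0,0,0,0,0,0,0],
  [0,0,0,0,0,0,0.5],
  [0,0,0,0,0,0,1],
])

```text
time: 4.35
tool_pos: [0.6341, -0.1731, 0.0789]
orientation: [-180.0, 0.1, 169.0]
ft_force: [0.8, 1.2, -0.2]
finger_gap: 0.516
```

Emit:
move_arm([
  [0,0,0,0,0,0,1],
  [0,0,0,0,0,0,1],
  [0,0,0,0,0,0,1],
  [0,0,0,0,0,0,1],
  [0,0,0,0,0,0,1],
  [0,0,0,0,0,0,1],
])

```text
time: 4.95
tool_pos: [0.6333, -0.1728, 0.0776]
orientation: [-180.0, 0.0, 169.0]
ft_force: [-1.2, -0.3, 2.5]
finger_gap: 0.105
```

Emit:
move_arm([
  [0,0,-1,0,0,0,1],
  [0,0,-2,0,0,0,1],
  [0,0,-3,0,0,0,1],
  [0,0,-4,0,0,0,1],
  [0,0,-4,0,0,0,1],
  [0,0,-2,0,0,0,1],
  [0,0,0,0,0,0,1],
])

```text
time: 5.65
tool_pos: [0.6355, -0.1736, 0.2428]
orientation: [-179.9, 0.5, 169.0]
ft_force: [1.0, -0.5, -0.2]
finger_gap: 0.107
```

Run:
```python
from h import *
print(*tomove([.635,.142,.2376],172), robot.read_state()["finger_gap"])
```

```text
[ 6.07 30.97  0.42] [-0.0019  0.0091 -0.0521] 0.10704394069364438
```

Emit:
move_arm([
  [0.7,3.4,0,0,0,0,1],
  [0.8,4,0,0,0,0,1],
  [0.8,4,0,0,0,0,1],
  [0.8,4,0,0,0,0,1],
  [0.8,4,0,0,0,0,1],
  [0.8,4,0,0,0,0,1],
  [0.7,4,0,0,0,0,1],
  [0.7,3.6,0,0,0,-0.052,1],
])

```text
time: 6.45
tool_pos: [0.6306, 0.145, 0.2344]
orientation: [-179.9, -0.2, 172.1]
ft_force: [0.6, 0.4, -1.4]
finger_gap: 0.108
```

Emit:
move_arm([
  [0,0,0,0,0,0,1],
  [0,0,0,0,0,0,1],
  [0,0,0,0,0,0,1],
  [0,0,0,0,0,0,1],
])

```text
time: 6.85
tool_pos: [0.6321, 0.1417, 0.2365]
orientation: [-180.0, -0.1, 171.9]
ft_force: [0.3, -0.3, -0.6]
finger_gap: 0.107
```

Run:
```python
from h import *
T=toolT(); im=robot.camera("wrist"); np.save("T3.npy",T); cv2.imwrite("pics/w3full.png",im)
s=robot.read_state(); print(s["time"],s["tool_pos"],s["orientation"],s["q"],s["ft_force"])
H,S,V=cv2.split(cv2.cvtColor(im,cv2.COLOR_BGR2HSV))
for nm,m,z in(("plate",(S>90)&(abs(H.astype(int)-25)<10),.124),):
    for c in blobs(m,600):
        box=cv2.boxPoints(cv2.minAreaRect(c)); P=np.array([hit("wrist",b,z,T)[:2] for b in box]); e=np.diff(P,axis=0)[:2]
        print(nm,cv2.contourArea(c),box.round(1).tolist(),P.mean(0).round(4),np.linalg.norm(e,axis=1).round(4),np.degrees(np.arctan2(e[:,1],e[:,0])).round(1))
i=im[100:310,140:420]; cv2.imwrite("pics/w3.png",cv2.resize(i,None,fx=2.8,fy=2.8,interpolation=cv2.INTER_CUBIC))
```

```text
6.9 [0.63227663 0.14174729 0.2368336 ] [-1.79974575e+02 -4.07870914e-02  1.71871879e+02] [ 6.44051064e+00  1.59580808e+01  8.99654667e+01 -1.49174503e-02
  7.41223241e+01 -7.54272902e+01] [-0.72440424 -0.36672876 -1.51350752]
plate 4440.0 [[246.0, 99.0], [313.0, 99.0], [313.0, 166.0], [246.0, 166.0]] [0.5712 0.1482] [0.0477 0.0488] [81.8 -7.5]
```

View pics/w3.png

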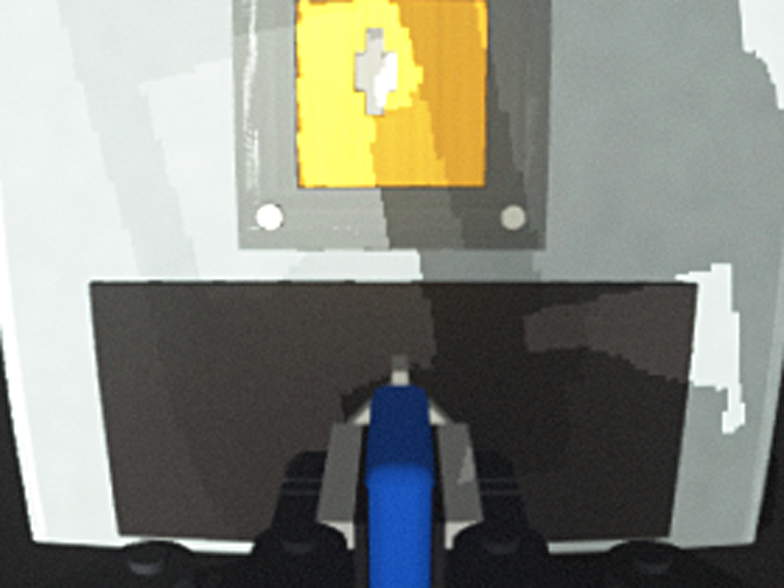

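Run:
```python
from h import *
T=np.load("T3.npy"); im=cv2.imread("pics/w3full.png")
V=cv2.cvtColor(im,cv2.COLOR_BGR2HSV)
print("keyway",hit("wrist",(274.1,125.5),.124,T), "plate",hit("wrist",(279.5,132.5),.124,T))
I=np.eye(4)
for uv,z in(((282.9,226.8),.0541),((282.9,232),.0441),((282.9,237.5),.0441)): print("tool",hit("wrist",uv,z,I).round(4))
print(im[222:242,276:291].sum(2)//3)
print(V[110:142,262:288,1])
```

```text
keyway [0.56571477 0.1451484  0.124     ] plate [0.57127935 0.14824486 0.124     ]
tool [0.0102 0.0003 0.0541]
tool [0.0106 0.0003 0.0441]
tool [0.0074 0.0003 0.0441]
[[ 57  59  61  64  56  58  59  59  59  59  56  58  59  61  63]
 [ 57  59  63  57  59  63  61  55  61  61  57  59  57  60  57]
 [ 64  60  55  64  58  62  57  58  64  64  63  58  62  61  56]
 [ 63  63  56  58  58  57  57  57  59  59  57  54  55  60  57]
 [ 59  62  63  59  65  65  64  65  67  63  56  56  59  56  56]
 [ 54  58  60  63  78  79  83  81  81  70  60  60  60  57  54]
 [ 59  58  59  64  82  89  84  87  82  71  62  59  56  59  60]
 [ 61  56  61  63  80  83  83  90  82  69  54  49  49  53  58]
 [ 58  57  56  62  80  83  83  84  82  76  56  41  35  37  59]
 [ 59  60  57  61  82  85  80  84  84  75  50  51  36  42  50]
 [ 61  55  53  55  97 115 114 113 113  82  36  34  33  39  37]
 [ 57  53  52  63 134 168 167 165 159 114  38  29  35  37  31]
 [ 43  49  42  68 156 181 181 178 178 128  39  26  34  34  37]
 [ 36  34  30  68 153 183 177 179 172 135  45  30  33  34  36]
 [ 33  32  45  80 143 168 168 170 167 136  56  39  
[... 3116 characters left out ...]
 4 127 146
  137 138 137 140 135 138 153 186]
 [136 137 142 138 136 131 130 144 141   2  11  14   6   0   0  16 136 141
  135 136 136 131 134 136 145 181]
 [134 136 138 136 135 136 134 142 144   7  12  17   7   0   0  70 141 142
  134 133 137 143 137 140 147 181]
 [132 139 141 149 141 138 134 144 146   6  14  14  12   2  27 110 139 141
  135 143 177 181 183 185 186 190]
 [135 139 141 139 140 141 137 144 141   1   8  10   8   9  26 125 191 187
  183 183 188 187 185 187 188 185]
 [134 139 141 139 141 140 144 145 152  17  19  19  17  17  38 127 187 192
  189 188 186 184 185 186 187 183]
 [140 139 135 146 136 140 138 146 177 164 169 175 172 173 186 185 187 185
  182 190 184 187 186 184 188 189]]
```

Run:
```python
from h import *
print(*tomove([.5656,.1447,.1976],172), robot.read_state()["tool_pos"])
```

```text
[ 6.64 -0.65  3.93] [-0.0004 -0.0007 -0.0022] [0.63227663 0.14174729 0.2368336 ]
```

Emit:
move_arm([
  [2,-0.2,0,0,0,0,1],
  [2.6,-0.25,0.5,0,0,0,1],
  [2.04,-0.2,1,0,0,0,1],
  [0,0,1.4,0,0,0,1],
  [0,0,0.8,0,0,0,1],
  [0,0,0,0,0,0,1],
  [0,0,0,0,0,0,1],
  [0,0,0,0,0,0,1],
])

```text
time: 7.7
tool_pos: [0.5669, 0.1459, 0.201]
orientation: [180.0, 0.1, 172.0]
ft_force: [0.5, 0.4, -0.7]
finger_gap: 0.104
```

Run:
```python
from h import *
im=robot.camera("wrist"); cv2.imwrite("pics/w4full.png",im); s=robot.read_state(); print(s["tool_pos"],s["orientation"],s["ft_force"],s["moment"])
print(*tomove([.5656,.1447,.1976],172))
cv2.imwrite("pics/w4.png",cv2.resize(im[120:310,190:370],None,fx=3.1,fy=3.1,interpolation=cv2.INTER_CUBIC))
```

```text
[0.56675804 0.14602131 0.20101094] [1.79978262e+02 8.44287230e-02 1.71976382e+02] [-0.71439696 -0.01727564 -0.09462403] [0.04003684 0.00527334 0.04722748]
[ 0.1  -0.15  0.34] [ 0.0004  0.0015 -0.0004]
```

View pics/w4.png

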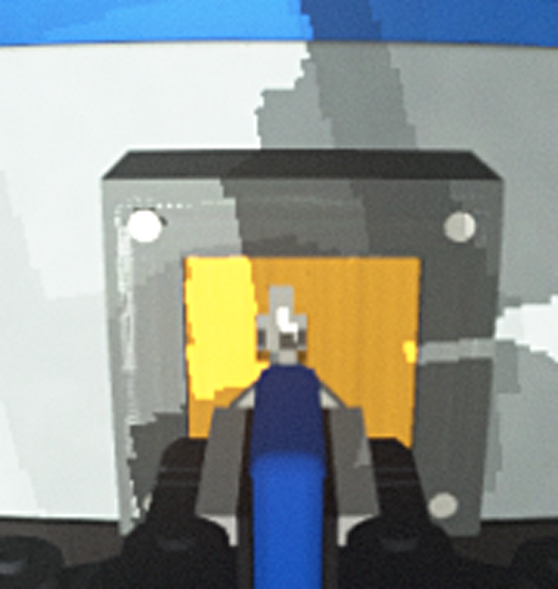

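Run:
```python
from h import *
im=cv2.imread("pics/w4full.png"); S=cv2.cvtColor(im,cv2.COLOR_BGR2HSV)[...,1]
print(S[208:240,268:296])
T=toolT(); 
for uv in((280.8,212.5),): 
    p=hit("wrist",uv,.124,T); print(p, (T[:3,:3].T@(p-T[:3,3])).round(4))
```

```text
[[159 160 167 191 190 194 186 183 187 193 189 187 186 187 193 189 189 187
  191 186 189 191 191 191 187 190 183 191]
 [155 157 169 193 189 191 188 187 191 189 189 191 191 190 194 191 193 189
  190 193 190 187 192 190 194 191 191 192]
 [157 160 170 185 189 194 185 184 190 189 191 193 193 196 195 194 191 193
  185 193 190 192 188 190 195 186 190 192]
 [161 160 172 181 191 187 191 186 182 155 161 164 163 159 160 164 185 193
  194 191 187 190 189 192 191 189 192 190]
 [156 168 164 175 187 187 192 195 154  76  75  75  75  75  74  77 129 190
  190 193 191 186 190 188 191 188 191 190]
 [164 160 159 172 187 185 192 188 131   7  14  15  13  11   9  21  81 190
  196 192 189 191 192 189 189 192 193 195]
 [157 157 167 175 186 189 188 192 139  11  13  12  19  16  13  17  78 186
  195 195 192 192 191 190 191 192 195 188]
 [159 161 158 172 195 192 190 190 143  14  15  20  19  17  13  23  78 187
  196 191 189 192 187 189 192 190 190 192]
 [160 166 163 171 191 190 192 191 142  13  16  21  20  20  20  24  81 188
  195 189 189 191 192 191 194 188 195 192]
 [159 161 162 170 182 196 186 193 142  11  18  
[... 2005 characters left out ...]
21  22  60
  171 191 189 197 194 193 189 187 192 196]
 [160 167 161 170 194 182 187 196 162  30   6  17  20  21  20  22  23  50
  162 199 191 190 187 188 194 191 188 191]
 [160 162 158 171 187 201 194 194 173  38  16  13  14  18  20  17  16  28
  112 173 188 193 189 189 192 191 192 188]
 [165 166 167 172 173 176 178 177 165  20  26  36  23  21  22  22  21  37
   35 102 161 186 194 192 198 194 191 189]
 [161 164 167 165 163 158 160 162 114 101 122 132 115 116 113 119 125 126
  135 107  40 125 156 179 199 192 193 193]
 [167 163 168 168 164 161 138  67 109 142 121 126 128 118 136 133 136 126
  139 131 135 114  77 120 194 194 191 192]]
[0.55494695 0.14671024 0.124     ] [ 0.0119 -0.001   0.077 ]
```

Emit:
move_arm([
  [0.08,-0.14,0.4,0,0,0,1],
  [0,0,0.4,0,0,0,1],
  [0,0,0.4,0,0,0,1],
  [0,0,0.2,0,0,0,1],
  [0,0,0,0,0,0,1],
  [0,0,0.2,0,0,0,1],
  [0,0,0.2,0,0,0,1],
  [0,0,0.1,0,0,0,1],
])

```text
time: 8.55
tool_pos: [0.5647, 0.1448, 0.1812]
orientation: [-180.0, -0.0, 172.0]
ft_force: [0.4, -0.6, 0.3]
finger_gap: 0.106
```

Emit:
move_arm([
  [0,0,0.1,0,0,0,1],
  [0,0,0.1,0,0,0,1],
  [0,0,0.1,0,0,0,1],
  [0,0,0,0,0,0,1],
])

```text
time: 8.95
tool_pos: [0.5646, 0.1448, 0.1781]
orientation: [-180.0, -0.0, 172.0]
ft_force: [-0.5, 0.3, -0.9]
finger_gap: 0.109
```

Emit:
move_arm([
  [0,0,0.1,0,0,0,1],
  [0,0,0.1,0,0,0,1],
  [0,0,0.1,0,0,0,1],
  [0,0,0,0,0,0,1],
])

```text
time: 9.35
tool_pos: [0.5647, 0.1447, 0.1752]
orientation: [180.0, 0.0, 172.0]
ft_force: [0.8, 0.1, -0.9]
finger_gap: 0.107
```

Emit:
move_arm([
  [0,0,0.15,0,0,0,1],
  [0,0,0.15,0,0,0,1],
  [0,0,0.15,0,0,0,1],
  [0,0,0.15,0,0,0,1],
  [0,0,0.15,0,0,0,1],
  [0,0,0.15,0,0,0,1],
  [0,0,0.15,0,0,0,1],
  [0,0,0.15,0,0,0,1],
])

```text
time: 10.15
tool_pos: [0.5647, 0.1447, 0.1632]
orientation: [180.0, 0.0, 172.0]
ft_force: [-0.2, -1.2, 0.3]
finger_gap: 0.104
```

Emit:
move_arm([
  [0,0,0.15,0,0,0,1],
  [0,0,0.15,0,0,0,1],
  [0,0,0.1,0,0,0,1],
  [0,0,0.1,0,0,0,1],
  [0,0,0,0,0,0,1],
])

```text
time: 10.65
tool_pos: [0.5644, 0.1447, 0.158]
orientation: [-180.0, -0.0, 172.0]
ft_force: [-0.0, -0.4, -1.7]
finger_gap: 0.107
```

Emit:
move_arm([
  [0,0,0.05,0,0,0,1],
  [0,0,0.05,0,0,0,1],
  [0,0,0,0,0,0,1],
])

```text
time: 10.95
tool_pos: [0.5647, 0.1448, 0.1576]
orientation: [180.0, 0.0, 172.0]
ft_force: [-0.7, -0.2, 0.5]
finger_gap: 0.11
```

Emit:
move_arm([
  [0,0,0.05,0,0,0,1],
  [0,0,0.05,0,0,0,1],
  [0,0,0,0,0,0,1],
  [0,0,0,0,0,0,1],
])

```text
time: 11.35
tool_pos: [0.5648, 0.1448, 0.1575]
orientation: [-180.0, -0.0, 172.0]
ft_force: [-2.8, 0.5, 6.4]
finger_gap: 0.108
```

Emit:
move_arm([
  [0,0,-0.05,0,0,0.08,1],
  [0,0,0,0,0,0.1,1],
  [0,0,0,0,0,0.1,1],
  [0,0,0,0,0,0.1,1],
  [0,0,0,0,0,0.1,1],
])

```text
time: 11.85
tool_pos: [0.5654, 0.1449, 0.1576]
orientation: [179.9, 0.1, 144.3]
ft_force: [0.4, -1.1, 1.8]
finger_gap: 0.111
```

Run:
```python
from workcell import robot
s=robot.read_state(); print({k:s[k].round(2) for k in("q","tool_pos","orientation","ft_force","moment")},s["tool_pos"])
```

```text
{'q': array([  7.49,  13.09, 102.59,  -0.  ,  64.22, -46.8 ]), 'tool_pos': array([0.57, 0.14, 0.16]), 'orientation': array([1.7993e+02, 8.0000e-02, 1.4429e+02]), 'ft_force': array([ 0.38, -1.05,  1.8 ]), 'moment': array([-0.  ,  0.1 ,  0.16])} [0.56535212 0.14488925 0.15757097]
```

Turning freely with 0.16 N m; continue.

Emit:
move_arm([
  [0,0,0,0,0,0.1,1],
  [0,0,0,0,0,0.1,1],
  [0,0,0,0,0,0.1,1],
  [0,0,0,0,0,0.1,1],
  [0,0,0,0,0,0.1,1],
  [0,0,0,0,0,0,1],
])

```text
time: 12.45
tool_pos: [0.5655, 0.145, 0.1576]
orientation: [179.9, 0.0, 115.8]
ft_force: [0.8, 1.1, 2.9]
finger_gap: 0.108
```

Emit:
move_arm([
  [0,0,0,0,0,0.1,1],
  [0,0,0,0,0,0.1,1],
  [0,0,0,0,0,0.1,1],
  [0,0,0,0,0,0.1,1],
  [0,0,0,0,0,0.1,1],
  [0,0,0,0,0,0,1],
])

```text
time: 13.05
tool_pos: [0.5656, 0.145, 0.1576]
orientation: [179.9, -0.0, 87.3]
ft_force: [0.7, 0.9, 2.9]
finger_gap: 0.11
```

Run:
```python
from h import *
s=robot.read_state(); print({k:s[k].round(4) for k in("q","tool_pos","orientation","ft_force","moment")})
im=robot.camera("top"); cv2.imwrite("pics/t5.png",cv2.resize(im[120:280,150:390],None,fx=3,fy=3,interpolation=cv2.INTER_CUBIC))
```

```text
{'q': array([7.486200e+00, 1.309340e+01, 1.025842e+02, 2.100000e-02,
       6.417980e+01, 1.017420e+01]), 'tool_pos': array([0.5656, 0.145 , 0.1576]), 'orientation': array([ 1.79863e+02, -4.38000e-02,  8.73029e+01]), 'ft_force': array([0.7122, 0.9475, 2.9402]), 'moment': array([ 0.0763, -0.0954,  0.0064])}
```

View pics/t5.png

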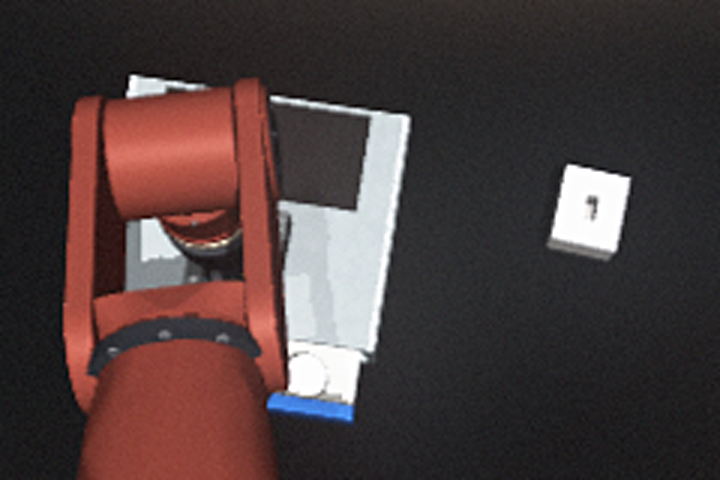

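Emit:
move_arm([
  [0,0,0,0,0,0,0.6],
  [0,0,0,0,0,0,0.4],
  [0,0,0,0,0,0,0],
  [0,0,0,0,0,0,0],
  [0,0,-0.5,0,0,0,0],
  [0,0,-2,0,0,0,-0.3],
  [0,0,-4,0,0,0,-0.3],
  [0,0,-4,0,0,0,-0.3],
])

```text
time: 13.9
tool_pos: [0.5638, 0.1446, 0.2621]
orientation: [-179.9, 0.0, 87.2]
ft_force: [1.0, 0.1, -0.1]
finger_gap: 0.648
```

Emit:
move_arm([
  [0,4,-2,0,0,0,-0.3],
  [0,4,0,0,0,0,-0.3],
  [0,0,0,0,0,0,-0.3],
  [0,0,0,0,0,0,-0.3],
  [0,0,0,0,0,0,-0.3],
  [0,0,0,0,0,0,-0.3],
])

```text
time: 14.5
tool_pos: [0.6434, 0.141, 0.2817]
orientation: [-179.9, 0.0, 87.2]
ft_force: [0.4, 0.4, -0.4]
finger_gap: 0.651
```

Run:
```python
from h import *
T=toolT(); np.save("T6.npy",T); im=robot.camera("wrist"); cv2.imwrite("pics/w6.png",im)
print(T[:3,3],robot.read_state()["ft_force"]); cv2.imwrite("pics/s6.png",robot.camera("scene"))
a=cv2.imread("pics/s6.png")[160:310,270:430]; cv2.imwrite("pics/m6.png",np.hstack([im,cv2.resize(a,(240,225),interpolation=cv2.INTER_CUBIC).copy() if 0 else cv2.copyMakeBorder(cv2.resize(a,(240,225)),0,195,0,0,cv2.BORDER_CONSTANT)]))
```

```text
[0.64339965 0.14103664 0.28165211] [-0.06192682  0.23785125  0.58739701]
```

View pics/m6.png

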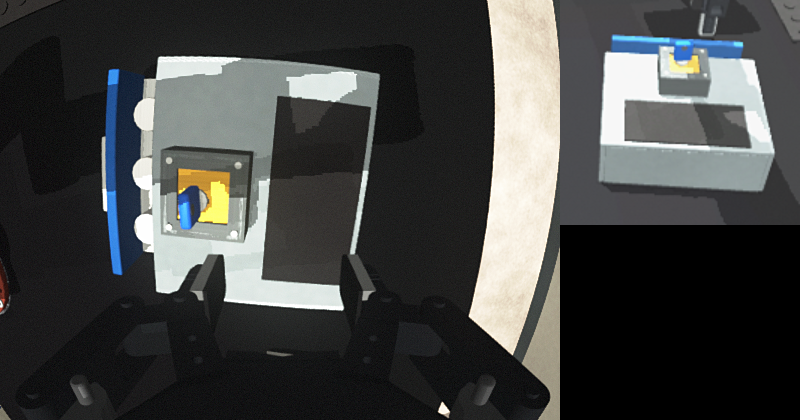

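```bash
python3 -c "
from workcell import robot
print(robot.sign_off())"
```

```text
the job is handed in; nothing more can be done
None
```

The key is fully home in the lock and turned clockwise, the drawer has sprung open, and the gripper has let go. I handed the job in at about 14.6 s of the 72 s allowed.

- **Insertion:** In the wrist view the keyway was about 5 mm off the housing centre in x and 3 to 4 mm in y. I lined the key up on that, and it went in without a search. When it seated, the tool height was 157.5 mm, against the 157.6 mm expected with the collar on the plate. The highest wrist force I read was about 6 to 7 N.
- **Turning:** I turned the key about 85° (1.48 rad) clockwise. A reading partway through showed about 0.16 N m.
- **Last checks:** After I let go, the pictures showed the key upright with its collar on the brass plate, and the drawer out with its contents visible. The arm was about 8 cm clear and the wrist force was near zero. The arm never went near the bushing, flange or ring.

I judged the drawer's travel, the key's tilt and the bystanders by eye or from the arm's path, and did not measure them. No check failed or disagreed.

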